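# Slide the long emerald tile up to the hidden gauge stop

## Task

Take the one long emerald lozenge tile from among the other tiles on the zinc bench and slide it, lying flat and point first, into the open mouth of the hooded hardwood gauge until its point just meets the stop hidden under the hood. The stop slides back under a hard push, so feel for it gently and do not drive it back; then let go and leave the tile resting there.

Things in the scene. Friction and masses are not known exactly. Their poses are not given: they have to be found in the camera images.
- long_emerald: The tile to gauge: emerald glaze on clay, 140 x 44 x 16 mm, 0.2 kg, flat on the bench. Long sides parallel over the middle 96 mm, each end a 90 degree point. Origin: centre of underside; x along its length (ends alike), z up. Grip across the width about 30 mm behind its centre, so the fingers stay outside the gauge. Not wanted: two emerald tiles 80 mm long, one blue 140 mm tile.
- gauge: Fixed depth gauge: two hardwood rails 24 mm high, 18 wide, 110 long, 54 mm apart, and a 4 mm dark steel hood on top, 90 mm wide, from 12 mm behind the mouth (24 mm headroom). The tile slides between the rails on the bench. Origin: middle of the open mouth, at bench level; x points into the gauge (away from the robot, within about 20 degrees), z up.
- stop_face (a point): Middle of the brass stop's face, 8 mm above the bench, between the rails under the hood, on the gauge's centre line; x into the gauge. It sits 32 to 60 mm inside the mouth, held by friction: pushes up to about 16 N leave it, harder ones slide it farther in. With the tile's point touching it, the tile's centre lies 70 mm before it.
Things that resemble listed ones, but are neither listed nor needed, are in the scene too. Leave any pink or red look-alike of the long_emerald alone.

How it is judged:
By the outcome, as a careful person would: the job done as asked, in the order asked, and still so for the second after the job is handed in, with the robot touching nothing.
It also fails if it takes over 38 s, if anything falls off the work surface, if the arm or the gripper's body presses on something with over 40 N, if the wrist force passes 120 N, or if a joint passes its speed limit or range.

## Robot

A 7-joint arm with a two-finger parallel gripper is mounted at the origin on the work surface. World frame = base frame: x ahead of the robot, y to its left, z up, the work surface at z = 0. Lengths are in m, angles in rad, forces in N, time in s.
With the tool pointing down it reaches from about 0.4 to 0.85 m from the base axis. Payload 10.4 kg.
Tool frame: the origin (TCP) lies on the centre line of the jaws, within the pads' length; the fingertips stand 14 mm ahead of it and the grasp point (between the pads) lies 5 mm behind it (manip.tip_reach is the distance from the TCP to the fingertips, in m); z points along the fingers, y is the line along which they close (so a half turn about z gives the same grasp; the last joint's range is limited). The gripper opens to 85 mm and grips with 20 to 120 N. Pads are 22 mm wide; open, the fingers measure 114 mm over their backs; the gripper's body (76 mm by 85 mm) begins 54 mm behind the grasp point. The pads swing forward as they close: fully open they stand 13 mm farther back than shut.
Start: joints at [-1.255, 0.332, -0.065, 1.46, 0.022, 1.35, -0.088], TCP at [0.208, 0.589, 0.245] pointing down, gripper open.
Joint ranges: [-2.6, 2.6], [-0.5, 2.12], [-1.47, 1.34], [0.16, 2.42], [-1.27, 4.41], [0.06, 2.06], [-2.6, 2.6]. Speed limits (rad/s): [2.22, 2.22, 2.79, 2.79, 3.14, 3.14, 3.14].

## Interface

Orientations are given as a unit quaternion [x, y, z, w].
In Python, from workcell import manip gives the robot as it stands.
- The arm moves only by the shell command python3 -m pendant 'ROWS' [FORCE]. ROWS is JSON, a list of rows, each a list of 7 numbers: the shift along the tool's x, y, z in units of 50 mm (1.0 is 50 mm), then the turn, a rotation vector about the tool's x, y, z in units of 8 degrees (1.0 is 8 degrees), then the opening, from -1 (shut) to 1 (fully open), so that 0 is half open. In form: [[dx, dy, dz, ax, ay, az, jaw], ...]. A call has exactly 10 rows; each row is the pose to reach, as a shift and turn from the pose commanded when the call began, along the tool's axes at that moment; what a row does not reach only later rows make up. A row lasts 1/8 s, in which the tool goes at most 62.5 mm and 10.7 degrees, less where a joint would pass 70% of its speed; a pose out of reach is approached as far as the arm can. A call with a gripper value outside its range is refused whole. The fingers move at their own pace and stop on an object; FORCE is the grip in N (left out, the last holds). Time passes only in rows, so rows that repeat a pose let the fingers close, or fill a call up. It gives the time, the measured TCP pose, the force, the opening and the grip force at its end, in the units of the state.
- manip.get_obs(): the state, without advancing time (a new reading comes with each control period).
- manip.camera(name): name is "scene" or "top"; returns (picture, depth): 400x640x3 uint8, red, green, blue; 400x640 float32, m along the optical axis (not along the pixel's ray), 0 where there is no reading.
- manip.get_calibration(name): a dict with "fx", "fy", "cx", "cy" (pixels), "xyz" and "orientation" of the camera in the world. Camera axes: x right, y up, looking along -z (the intrinsics and any distortion apply to the point x, -y, -z); pixel columns grow to the right and rows downward; lengths in m; the calibration is good to about 2 mm. A picture is of the moment at which its call begins. get_calibration takes no time and is no camera call.
- manip.hand_in(): hands the job in; it is judged then, once.
Trained networks look in the newest picture that a camera, given by its name, has taken for a name from the list of things; names that differ only in an ending like _2 or _b are one class to them, and where a whole thing is asked for, a point or a joint stands for the part that bears it (a point fixed in the world has none). Each returns a list of dicts, best first, with "p" (0 to 1); they miss things now and then, are a little off and sometimes report something else, mostly with a low value. They report only what shows in the picture. A call takes as long as a camera call. They do not tell look-alikes from the thing itself.
- manip.find_in(thing, camera): "box" ([left, top, right, bottom] in pixels, round what is visible of it).
- manip.trace(thing, camera): "pixels" (400x640 bool, what is visible of it) and "box" ([left, top, right, bottom] in pixels, round what is visible of it).
- manip.tip_of(thing, camera): "pixel" ([column, row] in pixels: a listed point, or the origin of a listed thing).
The state is a dict: "clock": time; "joint_pos": joint angles; "joint_velocities": joint speeds; "tau": joint torques, N m; "position": TCP position; "ee_rot": TCP orientation; "ft_force": force on the tool from outside, world axes, zero at the start; "torque": the same for the moment, N m; "grip_width": opening from 0.0 (shut) to 1.0 (fully open); "grasp_force": force on a finger pad.
Only numpy, scipy, OpenCV 4.12 (cv2) and the standard library are available. Lean on these libraries where they do the work, as an engineer would, in place of code of your own. Each camera call takes 0.05 s, during which the arm holds its last target. There are 200 camera calls.

## Working session

There is one attempt and no reset: what is moved stays moved. The work goes in short steps, Python scripts to look and compute and a shell command to move; the robot and the scene stay as the last step left them, time stands still between calls to the robot, and variables do not carry over. Pictures are saved under pics/ and viewed, at most 10 in all, crops included, and the job is handed in when it is done.

```bash
mkdir -p pics; cat > h.py <<'E'
import numpy as np, cv2
from scipy.spatial.transform import Rotation as R
from workcell import manip
def unproj(name,px,depth=None,z=None):
    c=manip.get_calibration(name); u,v=np.array(px,float).T
    d=np.stack([(u-c['cx'])/c['fx'],-(v-c['cy'])/c['fy'],-np.ones_like(u)],1)
    Rm=R.from_quat(c['orientation']).as_matrix(); w=d@Rm.T; o=np.array(c['xyz'])
    s=(z-o[2])/w[:,2] if z is not None else depth
    return o+w*np.asarray(s)[:,None]
def proj(name,P):
    c=manip.get_calibration(name); Rm=R.from_quat(c['orientation']).as_matrix()
    q=(np.atleast_2d(P)-c['xyz'])@Rm
    return np.stack([c['cx']+c['fx']*q[:,0]/-q[:,2],c['cy']-c['fy']*q[:,1]/-q[:,2]],1)
E
python3 - <<'E'
from h import *
print(manip.get_calibration('top'),manip.get_calibration('scene'))
for n in('top','scene'):
    im,d=manip.camera(n); cv2.imwrite(f'pics/{n}0.png',im[:,:,::-1])
    for t in('long_emerald','gauge'):
        for r in manip.trace(t,n):
            m=r['pixels']; v,u=np.nonzero(m&(d>0)); P=unproj(n,np.c_[u,v],d[v,u])
            rc=cv2.minAreaRect(P[:,:2].astype(np.float32))
            print(n,t,round(r['p'],2),r['box'],P.mean(0).round(3),rc, np.percentile(P[:,2],[5,50,95]).round(3),im[m].mean(0).round())
print(manip.get_obs())
E
```

```text
{'fx': 515.2464750694602, 'fy': 515.2464750694602, 'cx': 320.8965763862668, 'cy': 202.99528805871554, 'xyz': array([0.3805505 , 0.1186178 , 1.12270888]), 'orientation': array([ 0.02809831, -0.03764632, -0.6962453 ,  0.71626512])} {'fx': 387.7411401541709, 'fy': 387.7411401541709, 'cx': 314.0315702491541, 'cy': 196.04713615513157, 'xyz': array([1.014188  , 0.05134126, 0.56928495]), 'orientation': array([0.27710902, 0.25881011, 0.62393004, 0.68332951])}
top long_emerald 0.94 [234.1, 284.5, 297.7, 321.2] [0.271 0.214 0.015] ((0.27083104848861694, 0.21492049098014832), (0.13455450534820557, 0.052737873047590256), 71.46875) [0.008 0.016 0.019] [118.  68.  80.]
top long_emerald 0.85 [310.8, 193.8, 333.1, 252.1] [0.44  0.104 0.016] ((0.44133496284484863, 0.1035594642162323), (0.13373665511608124, 0.0432773195207119), 1.6853166818618774) [0.012 0.016 0.019] [28. 96. 58.]
top long_emerald 0.67 [168.9, 236.1, 195.5, 300.7] [0.336 0.39  0.016] ((0.3352890610694885, 0.39429986476898193), (0.13766439259052277, 0.050074394792318344), 14.553011894226074) [0.01  0.016 0.02 ] [139.  34.  32.]
top gau
[... 1080 characters left out ...]
joint_pos': array([-1.25460061,  0.33247893, -0.0646981 ,  1.46037993,  0.02161231,
        1.34985842, -0.08850916]), 'joint_velocities': array([-0.00201201, -0.00176614,  0.00119303, -0.00115532,  0.00230828,
        0.00021208, -0.00231645]), 'tau': array([-8.76674276e-04, -6.24557447e+01,  4.88877750e-02, -3.91253436e+01,
        1.63517904e-02,  5.54138620e-03, -1.32480710e-05]), 'position': array([0.20768295, 0.58938775, 0.24502946]), 'ee_rot': array([ 1.68588417e-01,  9.85686512e-01, -2.12990804e-04, -2.66062867e-05]), 'ft_force': array([-0.14766295,  0.51858875,  0.13872226]), 'torque': array([0.01339562, 0.05163922, 0.01531322]), 'grasp_force': 0.0, 'grip_width': 1.0028403188389239}
```

View pics/top0.png

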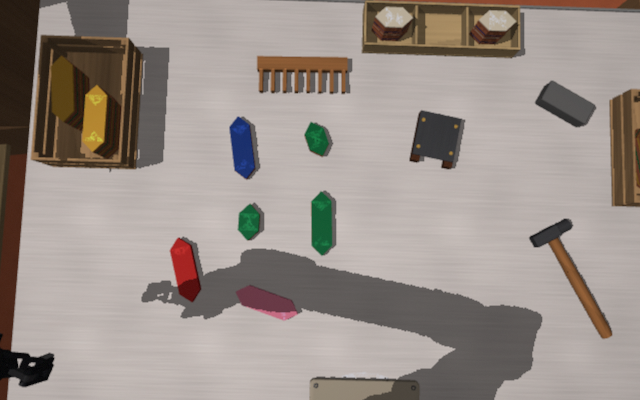

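View pics/scene0.png

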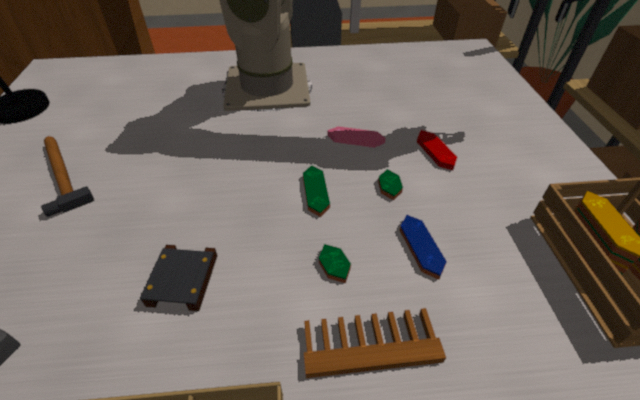

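The top view shows the target, the long emerald tile, at pixel (322,223). The short emeralds are at (317,139) and (249,222), and the blue, red and pink tiles are decoys. The gauge is at (438,139), with its mouth toward the robot at about (431,163).

```bash
python3 - <<'E'
from h import *
print('tip',manip.tip_reach)
ims={}
for n in('top','scene'):
    im,d=manip.camera(n)
    for t in('long_emerald','gauge'):
        for r in manip.trace(t,n):
            m=r['pixels']; c=im[m].mean(0)
            if t=='long_emerald' and c[1]<c[0]: continue
            v,u=np.nonzero(m&(d>0)); P=unproj(n,np.c_[u,v],d[v,u])
            zt=.016 if t!='gauge' else .028
            k=abs(P[:,2]-zt)<.005
            if t=='gauge': k&=im[v,u].max(1)<90
            mm=np.zeros(m.shape,np.uint8); mm[v[k],u[k]]=1
            mm=cv2.morphologyEx(mm,cv2.MORPH_OPEN,np.ones((3,3)))
            ct=max(cv2.findContours(mm,0,1)[0],key=cv2.contourArea)[:,0]
            Q=unproj(n,ct,z=zt)[:,:2].astype(np.float32)
            rc=cv2.minAreaRect(Q); print(n,t,rc,'pca',end=' ')
            vv,uu=np.nonzero(mm);A=unproj(n,np.c_[uu,vv],z=zt)[:,:2]; w,V=np.linalg.eigh(np.cov(A.T)); print(A.mean(0).round(4),np.degrees(np.arctan(V[1,1]/V[0,1])).round(2))
            print(cv2.boxPoints(rc).round(3).tolist())
    for t in('long_emerald','gauge'):
        for r in manip.tip_of(t,n)[:4]: print(n,t,r['p'],unproj(n,[r['pixel']],z=0.0).round(3))
    if n=='top': cv2.imwrite('pics/g.png',cv2.resize(im[90:190,390:480,::-1],None,fx=6,fy=6))
E
```

```text
tip 0.014
top long_emerald ((0.4422605037689209, 0.10370062291622162), (0.13125482201576233, 0.04301394522190094), 1.6866153478622437) pca [0.4418 0.1042] 2.18
[[0.37599998712539673, 0.12300000339746475], [0.37700000405311584, 0.07999999821186066], [0.5080000162124634, 0.08399999886751175], [0.5070000290870667, 0.12700000405311584]]
top gauge ((0.6362836956977844, -0.1400575488805771), (0.09060759842395782, 0.09768730401992798), 79.50328826904297) pca [ 0.6369 -0.1397] -11.12
[[0.5799999833106995, -0.17599999904632568], [0.6759999990463257, -0.1940000057220459], [0.6930000185966492, -0.10400000214576721], [0.597000002861023, -0.08699999749660492]]
top long_emerald 0.76 [[0.339 0.389 0.   ]]
top long_emerald 0.63 [[0.27  0.224 0.   ]]
top long_emerald 0.55 [[0.441 0.101 0.   ]]
top gauge 0.59 [[ 0.574 -0.128  0.   ]]
scene gauge ((0.6405436992645264, -0.14336970448493958), (0.09123343229293823, 0.10122789442539215), 79.2091293334961) pca [ 0.6441 -0.1434] -12.53
[[0.5820000171661377, -0.17900000512599945], [0.6819999814033508, -0.1979999989271164], [0.6990000009536743, -0.1080000028014183], [0.5989999771118164, -0.08900000154972076]]
scene long_emerald 0.66 [[0.258 0.219 0.   ]]
scene long_emerald 0.66 [[0.338 0.394 0.   ]]
scene long_emerald 0.65 [[0.445 0.099 0.   ]]
scene gauge 0.57 [[ 0.582 -0.139  0.   ]]
```

View pics/g.png

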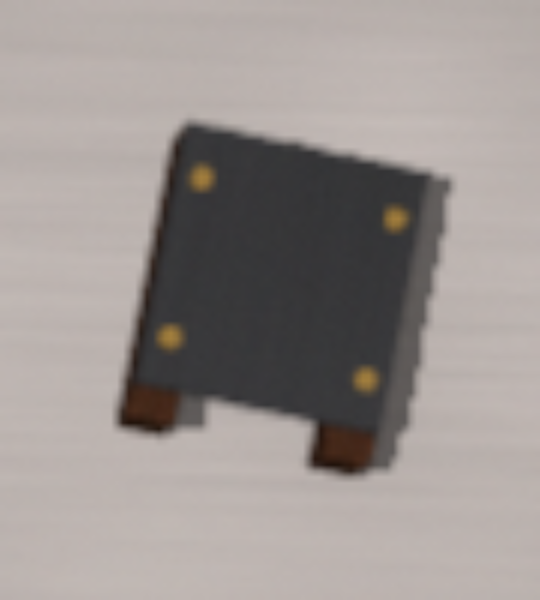

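The hood fit gives a yaw of about -10.7° and a mouth at about (0.578,-0.130). The tile centre is about (0.442,0.1035) with a yaw of 1.9°. I'll move above the grasp point at (0.412,0.1025).

```bash
python3 -m pendant '[[-7.08,-7.82,2.6,0,0,-2.66,1],[-7.08,-7.82,2.6,0,0,-2.66,1],[-7.08,-7.82,2.6,0,0,-2.66,1],[-7.08,-7.82,2.6,0,0,-2.66,1],[-7.08,-7.82,2.6,0,0,-2.66,1],[-7.08,-7.82,2.6,0,0,-2.66,1],[-7.08,-7.82,2.6,0,0,-2.66,1],[-7.08,-7.82,2.6,0,0,-2.66,1],[-7.08,-7.82,2.6,0,0,-2.66,1],[-7.08,-7.82,2.6,0,0,-2.66,1]]' 30
```

```text
clock: 2.05
position: [0.4121, 0.1002, 0.1149]
ee_rot: [-0.014, 1.0, -0.0, -0.0]
ft_force: [-0.7, -0.1, 0.0]
grip_width: 1.0
grasp_force: 0.0
```

```bash
python3 -m pendant '[[0,0,0.6,0,0,0,1],[0,0,1.2,0,0,0,1],[0,0,1.7,0,0,0,1],[0,0,1.95,0,0,0,1],[0,0,1.95,0,0,0,0.3],[0,0,1.95,0,0,0,-1],[0,0,1.95,0,0,0,-1],[0,0,1.95,0,0,0,-1],[0,0,1.95,0,0,0,-1],[0,0,1.95,0,0,0,-1]]' 30
```

```text
clock: 3.3
position: [0.4124, 0.1034, 0.0189]
ee_rot: [-0.016, 1.0, 0.001, 0.001]
ft_force: [-1.1, -1.1, 5.6]
grip_width: 0.508
grasp_force: 29.7
```

```bash
python3 -m pendant '[[0,0,-0.5,0,0,0,-1],[-0.3,-1,-0.9,0,0,0.4,-1],[-0.6,-2,-0.9,0,0,0.8,-1],[-0.8,-3,-0.9,0,0,1.2,-1],[-0.93,-3.8,-0.9,0,0,1.56,-1],[-0.93,-4.25,-0.9,0,0,1.56,-1],[-0.93,-4.25,-0.9,0,0,1.56,-1],[-0.93,-4.25,-0.9,0,0,1.56,-1],[-0.93,-4.25,-0.9,0,0,1.56,-1],[-0.93,-4.25,-0.9,0,0,1.56,-1]]' 30; cat > look.py <<'E'
from h import *
im,d=manip.camera('top'); import sys
for r in manip.trace('long_emerald','top'):
    m=r['pixels']; c=im[m].mean(0)
    if c[1]<c[0]: continue
    v,u=np.nonzero(m&(d>0)); P=unproj('top',np.c_[u,v],d[v,u]); print(r['p'],r['box'],P.mean(0).round(4),np.percentile(P[:,2],[5,50,95]))
    k=m.astype(np.uint8); ct=max(cv2.findContours(k,0,1)[0],key=cv2.contourArea)[:,0]
    Q=unproj('top',ct,z=np.median(P[:,2]))[:,:2]; i=Q[:,0].argmax(); print('tip',Q[i])
    g=np.radians(-10.7); D=Q-[.578,-.130]; a=D@[np.cos(g),np.sin(g)]; b=D@[-np.sin(g),np.cos(g)]
    print('in gauge: along max',a.max(),'lat at tip',b[a.argmax()],'lat range',b.min(),b.max())
im2=im.copy(); g=np.radians(-10.7)
for s in np.linspace(-.15,0,6):
    p=proj('top',[.578+s*np.cos(g),-.13+s*np.sin(g),0.0])[0]; cv2.circle(im2,tuple(int(x) for x in p.round()),0,(255,0,255),-1)
cv2.imwrite('pics/'+sys.argv[1],cv2.resize(im2[100:240,340:490,::-1],None,fx=4,fy=4,interpolation=1))
o=manip.get_obs(); print(o['ft_force'],o['position'])
E
python3 look.py l1.png
```

```text
clock: 4.55
position: [0.4651, -0.107, 0.0628]
ee_rot: [0.092, 0.996, 0.0, 0.0]
ft_force: [-0.5, 0.2, -2.5]
grip_width: 0.508
grasp_force: 32.0
0.67 [410.6, 165.8, 436.0, 231.9] [ 0.5041 -0.1021  0.0622] [0.05262048 0.05858227 0.06224743]
tip [ 0.5602883  -0.12287592]
in gauge: along max -0.018726449687785557 lat at tip 0.0037117424095993437 lat range -0.007348896696164128 0.02782910923578929
[-0.57353607  0.00448923 -1.35856179] [ 0.46508451 -0.1073252   0.06280449]
```

View pics/l1.png

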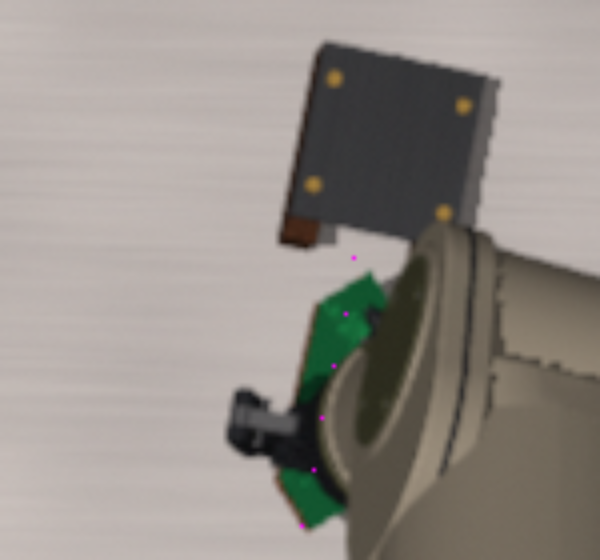

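The tile is held at crop (320,390), aimed at the mouth at (355,255), and its left edge looks a few degrees off and slightly to the left. I'll lower it and measure.

```bash
python3 -m pendant '[[0,0,0.3,0,0,0,-1],[0,0,0.6,0,0,0,-1],[0,0,0.75,0,0,0,-1],[0,0,0.84,0,0,0,-1],[0,0,0.88,0,0,0,-1],[0,0,0.9,0,0,0,-1],[0,0,0.9,0,0,0,-1],[0,0,0.9,0,0,0,-1],[0,0,0.9,0,0,0,-1],[0,0,0.9,0,0,0,-1]]' 30; cat > look2.py <<'E'
from h import *
import sys
g=np.radians(-10.7); ex=np.array([np.cos(g),np.sin(g)]); ey=np.array([-ex[1],ex[0]])
im,d=manip.camera('top')
hsv=cv2.cvtColor(im,cv2.COLOR_RGB2HSV); m=((hsv[...,0]>60)&(hsv[...,0]<90)&(hsv[...,1]>120)); 
m[:,:390]=0; m[:150]=0; m[250:]=0
v,u=np.nonzero(m); P=unproj('top',np.c_[u,v],z=.016)[:,:2]-[.578,-.130]; a=P@ex;b=P@ey
print('amin,amax',a.min(),a.max(),'lat at max',b[a>a.max()-.003].mean())
# left edge per row in the gauge frame
bins=np.arange(-.15,.05,.004); e=[(s+.002,b[(a>=s)&(a<s+.004)].max()) for s in bins if ((a>=s)&(a<s+.004)).sum()>2]
print(np.round(e,4).tolist())
o=manip.get_obs(); q=R.from_quat(o['ee_rot']).as_matrix(); print('tool x',q[:,0],'y',q[:,1],np.degrees(np.arctan2(q[1,1],q[0,1]))-90)
D=o['position'][:2]-[.578,-.13]; print('tcp in gauge',D@ex,D@ey,o['position'],o['ft_force'])
cv2.imwrite('pics/'+sys.argv[1],cv2.resize(im[100:240,340:490,::-1],None,fx=4,fy=4,interpolation=1))
s,_=manip.camera('scene'); cv2.imwrite('pics/s_'+sys.argv[1],cv2.resize(s[130:330,80:330,::-1],None,fx=3,fy=3,interpolation=1))
E
python3 look2.py l2.png
```

```text
clock: 5.9
position: [0.4649, -0.1079, 0.0188]
ee_rot: [0.093, 0.996, 0.0, -0.0]
ft_force: [-9.3, 1.1, 17.5]
grip_width: 0.503
grasp_force: 33.8
amin,amax -0.15436831387433247 -0.019908840970043074 lat at max 0.0004183278494852771
[[-0.148, 0.0125], [-0.144, 0.0155], [-0.14, 0.021], [-0.136, 0.0239], [-0.132, 0.0248], [-0.128, 0.0252], [-0.092, 0.024], [-0.088, 0.0223], [-0.084, 0.0232], [-0.08, 0.0236], [-0.076, 0.0228], [-0.072, 0.0232], [-0.068, 0.0219], [-0.064, 0.0228], [-0.06, 0.0232], [-0.056, 0.0219], [-0.052, 0.0228], [-0.048, 0.0232], [-0.044, 0.0224], [-0.04, 0.0207], [-0.036, 0.0211], [-0.032, 0.0135], [-0.028, 0.0118], [-0.024, 0.0058], [-0.02, 0.0024]]
tool x [-9.82838020e-01  1.84469770e-01  5.74357229e-04] y [1.84470230e-01 9.82837699e-01 8.90007922e-04] -10.630251470261967
tcp in gauge -0.11524625890659154 0.0007177001976783366 [ 0.4648908  -0.1078974   0.01887098] [-9.73379412  1.48739654 17.05408497]
```

View pics/s_l2.png

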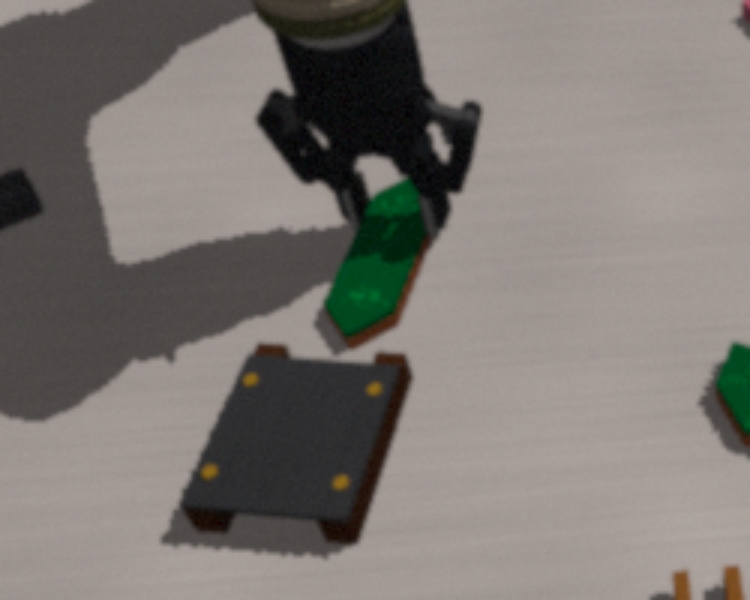

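The tile is in line with the gauge (tip lateral about 0.4 mm, 18 mm before the mouth) but presses the bench with 17 N. I'll raise it about 1 mm and slide in to roughly 27 mm, short of the stop's range.

```bash
python3 -m pendant '[[0,-0.01,-0.022,0,0,0,-1],[-0.1,-0.01,-0.022,0,0,0,-1],[-0.2,-0.01,-0.022,0,0,0,-1],[-0.32,-0.01,-0.022,0,0,0,-1],[-0.44,-0.01,-0.022,0,0,0,-1],[-0.56,-0.01,-0.022,0,0,0,-1],[-0.68,-0.01,-0.022,0,0,0,-1],[-0.8,-0.01,-0.022,0,0,0,-1],[-0.9,-0.01,-0.022,0,0,0,-1],[-0.9,-0.01,-0.022,0,0,0,-1]]' 20; python3 look2.py l3.png
```

```text
clock: 7.25
position: [0.5103, -0.1168, 0.019]
ee_rot: [0.092, 0.996, -0.0, 0.001]
ft_force: [1.4, -0.1, 0.6]
grip_width: 0.501
grasp_force: 32.2
amin,amax -0.10806900559760105 0.012815123841925234 lat at max 0.006557099792282199
[[-0.108, 0.0075], [-0.104, 0.0104], [-0.1, 0.0134], [-0.096, 0.0164], [-0.092, 0.0215], [-0.088, 0.0244], [-0.084, 0.0249], [-0.08, 0.0236], [-0.04, 0.0232], [-0.036, 0.0215], [-0.032, 0.0224], [-0.028, 0.0233], [-0.024, 0.022], [-0.02, 0.0229], [-0.016, 0.0233], [-0.012, 0.022], [-0.008, 0.0224], [-0.004, 0.0216], [0.0, 0.022], [0.004, 0.0208], [0.008, 0.0212], [0.012, 0.0178]]
tool x [-0.98291988  0.18402685 -0.0016212 ] y [ 1.84027330e-01  9.82921116e-01 -1.47496109e-04] -10.604429014554285
tcp in gauge -0.06912108109064694 0.00042808681112163773 [ 0.51016022 -0.11674588  0.01901686] [1.95553449 0.12959982 0.06113265]
```

View pics/l3.png

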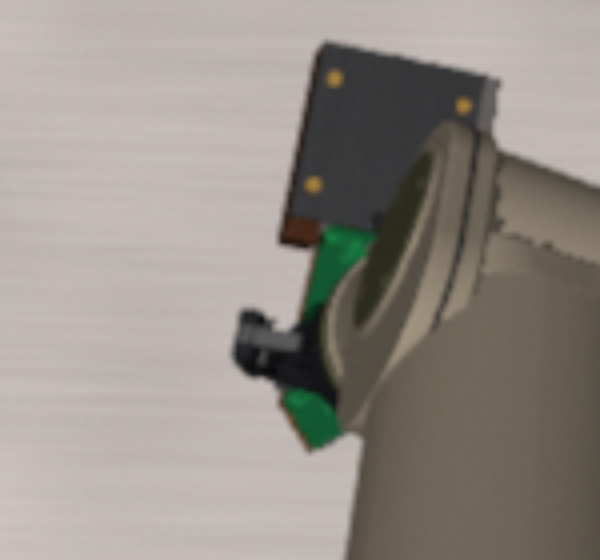

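The tile is in the mouth with its tip about 29 mm inside and only about 1.5 N on the wrist. Now I'll feel for the stop in small steps.

```bash
python3 -m pendant '[[-0.01,0,0,0,0,0,-1],[-0.02,0,0,0,0,0,-1],[-0.03,0,0,0,0,0,-1],[-0.04,0,0,0,0,0,-1],[-0.05,0,0,0,0,0,-1],[-0.05,0,0,0,0,0,-1],[-0.05,0,0,0,0,0,-1],[-0.05,0,0,0,0,0,-1],[-0.05,0,0,0,0,0,-1],[-0.05,0,0,0,0,0,-1]]' 20
```

```text
clock: 8.6
position: [0.5108, -0.1169, 0.019]
ee_rot: [0.093, 0.996, 0.0, -0.001]
ft_force: [-4.8, 1.5, 8.1]
grip_width: 0.507
grasp_force: 33.1
```

```bash
python3 -m pendant '[[-0.01,0,0,0,0,0,-1],[-0.02,0,0,0,0,0,-1],[-0.03,0,0,0,0,0,-1],[-0.04,0,0,0,0,0,-1],[-0.04,0,0,0,0,0,-1],[-0.04,0,0,0,0,0,-1],[-0.04,0,0,0,0,0,-1],[-0.04,0,0,0,0,0,-1],[-0.04,0,0,0,0,0,-1],[-0.04,0,0,0,0,0,-1]]' 20
```

```text
clock: 9.85
position: [0.5127, -0.1173, 0.019]
ee_rot: [0.093, 0.996, 0.0, -0.001]
ft_force: [-4.7, 0.4, 9.1]
grip_width: 0.505
grasp_force: 33.1
```

The -4.8 N goes with 8–9 N on the bench and the tile moved freely, so this is bench friction. I'll ease up 0.5 mm and go on.

```bash
python3 -m pendant '[[0,0,-0.01,0,0,0,-1],[-0.01,0,-0.01,0,0,0,-1],[-0.02,0,-0.01,0,0,0,-1],[-0.03,0,-0.01,0,0,0,-1],[-0.04,0,-0.01,0,0,0,-1],[-0.04,0,-0.01,0,0,0,-1],[-0.04,0,-0.01,0,0,0,-1],[-0.04,0,-0.01,0,0,0,-1],[-0.04,0,-0.01,0,0,0,-1],[-0.04,0,-0.01,0,0,0,-1]]' 20
```

```text
clock: 11.1
position: [0.5156, -0.1178, 0.0194]
ee_rot: [0.092, 0.996, 0.0, 0.0]
ft_force: [-0.2, -1.1, -1.3]
grip_width: 0.505
grasp_force: 32.0
```

```bash
python3 -c "
from workcell import manip
o=manip.get_obs(); print(o['position'],o['ft_force'],o['torque'])"
```

```text
[ 0.5155889  -0.1177567   0.01939239] [-0.19013156 -1.08998422 -1.27401287] [-0.01837301 -0.0738772   0.05878535]
```

```bash
python3 -m pendant '[[-0.01,0,0,0,0,0,-1],[-0.02,0,0,0,0,0,-1],[-0.03,0,0,0,0,0,-1],[-0.04,0,0,0,0,0,-1],[-0.04,0,0,0,0,0,-1],[-0.04,0,0,0,0,0,-1],[-0.04,0,0,0,0,0,-1],[-0.04,0,0,0,0,0,-1],[-0.04,0,0,0,0,0,-1],[-0.04,0,0,0,0,0,-1]]' 20
```

```text
clock: 12.35
position: [0.5176, -0.1181, 0.0194]
ee_rot: [0.092, 0.996, 0.0, 0.0]
ft_force: [1.2, -0.3, -2.2]
grip_width: 0.507
grasp_force: 32.0
```

```bash
python3 -m pendant '[[-0.01,0,0,0,0,0,-1],[-0.02,0,0,0,0,0,-1],[-0.03,0,0,0,0,0,-1],[-0.04,0,0,0,0,0,-1],[-0.04,0,0,0,0,0,-1],[-0.04,0,0,0,0,0,-1],[-0.04,0,0,0,0,0,-1],[-0.04,0,0,0,0,0,-1],[-0.04,0,0,0,0,0,-1],[-0.04,0,0,0,0,0,-1]]' 20
```

```text
clock: 13.6
position: [0.5195, -0.1185, 0.0194]
ee_rot: [0.092, 0.996, 0.0, 0.0]
ft_force: [0.5, -0.1, -1.7]
grip_width: 0.505
grasp_force: 32.0
```

```bash
python3 -m pendant '[[-0.01,0,0,0,0,0,-1],[-0.02,0,0,0,0,0,-1],[-0.03,0,0,0,0,0,-1],[-0.04,0,0,0,0,0,-1],[-0.04,0,0,0,0,0,-1],[-0.04,0,0,0,0,0,-1],[-0.04,0,0,0,0,0,-1],[-0.04,0,0,0,0,0,-1],[-0.04,0,0,0,0,0,-1],[-0.04,0,0,0,0,0,-1]]' 20
```

```text
clock: 14.85
position: [0.5215, -0.1189, 0.0194]
ee_rot: [0.092, 0.996, 0.0, 0.0]
ft_force: [0.6, 0.7, -2.2]
grip_width: 0.504
grasp_force: 32.0
```

```bash
python3 -m pendant '[[-0.01,0,0,0,0,0,-1],[-0.02,0,0,0,0,0,-1],[-0.03,0,0,0,0,0,-1],[-0.04,0,0,0,0,0,-1],[-0.04,0,0,0,0,0,-1],[-0.04,0,0,0,0,0,-1],[-0.04,0,0,0,0,0,-1],[-0.04,0,0,0,0,0,-1],[-0.04,0,0,0,0,0,-1],[-0.04,0,0,0,0,0,-1]]' 20
```

```text
clock: 16.1
position: [0.5235, -0.1192, 0.0194]
ee_rot: [0.092, 0.996, 0.0, 0.0]
ft_force: [0.5, 0.0, -2.0]
grip_width: 0.507
grasp_force: 32.0
```

```bash
python3 -m pendant '[[-0.01,0,0,0,0,0,-1],[-0.02,0,0,0,0,0,-1],[-0.03,0,0,0,0,0,-1],[-0.04,0,0,0,0,0,-1],[-0.04,0,0,0,0,0,-1],[-0.04,0,0,0,0,0,-1],[-0.04,0,0,0,0,0,-1],[-0.04,0,0,0,0,0,-1],[-0.04,0,0,0,0,0,-1],[-0.04,0,0,0,0,0,-1]]' 20
```

```text
clock: 17.35
position: [0.5254, -0.1196, 0.0194]
ee_rot: [0.092, 0.996, 0.0, 0.0]
ft_force: [0.6, -0.3, -2.7]
grip_width: 0.504
grasp_force: 32.0
```

```bash
python3 -m pendant '[[-0.01,0,0,0,0,0,-1],[-0.02,0,0,0,0,0,-1],[-0.03,0,0,0,0,0,-1],[-0.04,0,0,0,0,0,-1],[-0.04,0,0,0,0,0,-1],[-0.04,0,0,0,0,0,-1],[-0.04,0,0,0,0,0,-1],[-0.04,0,0,0,0,0,-1],[-0.04,0,0,0,0,0,-1],[-0.04,0,0,0,0,0,-1]]' 20
```

```text
clock: 18.6
position: [0.5274, -0.12, 0.0194]
ee_rot: [0.092, 0.996, 0.0, 0.0]
ft_force: [0.4, -0.4, -1.9]
grip_width: 0.507
grasp_force: 32.0
```

```bash
python3 -m pendant '[[-0.01,0,0,0,0,0,-1],[-0.02,0,0,0,0,0,-1],[-0.03,0,0,0,0,0,-1],[-0.04,0,0,0,0,0,-1],[-0.04,0,0,0,0,0,-1],[-0.04,0,0,0,0,0,-1],[-0.04,0,0,0,0,0,-1],[-0.04,0,0,0,0,0,-1],[-0.04,0,0,0,0,0,-1],[-0.04,0,0,0,0,0,-1]]' 20
```

```text
clock: 19.85
position: [0.5293, -0.1204, 0.0194]
ee_rot: [0.092, 0.996, 0.0, 0.0]
ft_force: [0.1, 0.0, -1.0]
grip_width: 0.507
grasp_force: 32.0
```

```bash
python3 -m pendant '[[-0.01,0,0,0,0,0,-1],[-0.02,0,0,0,0,0,-1],[-0.03,0,0,0,0,0,-1],[-0.04,0,0,0,0,0,-1],[-0.04,0,0,0,0,0,-1],[-0.04,0,0,0,0,0,-1],[-0.04,0,0,0,0,0,-1],[-0.04,0,0,0,0,0,-1],[-0.04,0,0,0,0,0,-1],[-0.04,0,0,0,0,0,-1]]' 20
```

```text
clock: 21.1
position: [0.5313, -0.1207, 0.0194]
ee_rot: [0.092, 0.996, 0.0, 0.0]
ft_force: [1.0, -0.7, -1.1]
grip_width: 0.504
grasp_force: 32.0
```

```bash
python3 -m pendant '[[-0.01,0,0,0,0,0,-1],[-0.02,0,0,0,0,0,-1],[-0.03,0,0,0,0,0,-1],[-0.04,0,0,0,0,0,-1],[-0.04,0,0,0,0,0,-1],[-0.04,0,0,0,0,0,-1],[-0.04,0,0,0,0,0,-1],[-0.04,0,0,0,0,0,-1],[-0.04,0,0,0,0,0,-1],[-0.04,0,0,0,0,0,-1]]' 20
```

```text
clock: 22.35
position: [0.532, -0.1208, 0.019]
ee_rot: [0.092, 0.996, 0.0, -0.001]
ft_force: [-7.4, 1.1, 2.2]
grip_width: 0.509
grasp_force: 32.4
```

The stop is felt: -7.4 N, with the arm holding about 1.3 mm short of its command. That is well under 16 N. I'll ease the push off, let go and lift straight up.

```bash
python3 -m pendant '[[0.01,0,0,0,0,0,-1],[0.018,0,0,0,0,0,-1],[0.018,0,0,0,0,0,-1],[0.018,0,0,0,0,0,0.1],[0.018,0,0,0,0,0,0.2],[0.018,0,0,0,0,0,0.35],[0.018,0,0,0,0,0,0.5],[0.018,0,0,0,0,0,0.5],[0.018,0,0,0,0,0,0.5],[0.018,0,0,0,0,0,0.5]]' 20
```

```text
clock: 23.6
position: [0.5324, -0.1209, 0.0194]
ee_rot: [0.092, 0.996, 0.0, 0.0]
ft_force: [-0.5, -0.2, 0.5]
grip_width: 0.753
grasp_force: 0.0
```

```bash
python3 -m pendant '[[0,0,-0.2,0,0,0,0.5],[0,0,-0.5,0,0,0,0.5],[0,0,-1,0,0,0,0.5],[0,0,-1.6,0,0,0,0.5],[0.6,0,-2.4,0,0,0,0.5],[1.4,0,-3,0,0,0,0.5],[2,0,-3,0,0,0,0.5],[2,0,-3,0,0,0,0.5],[2,0,-3,0,0,0,0.5],[2,0,-3,0,0,0,0.5]]'; python3 look2.py l4.png
```

```text
clock: 24.85
position: [0.4346, -0.1027, 0.1695]
ee_rot: [0.093, 0.996, -0.0, 0.0]
ft_force: [0.3, 0.3, -0.5]
grip_width: 0.752
grasp_force: 0.0
amin,amax -0.08584979378433608 0.013004673823617788 lat at max 0.0016696629718699967
[[-0.084, 0.01], [-0.08, 0.013], [-0.076, 0.016], [-0.072, 0.0189], [-0.068, 0.024], [-0.064, 0.0249], [-0.06, 0.0236], [-0.056, 0.0245], [-0.052, 0.0228], [-0.048, 0.0237], [-0.044, 0.0241], [-0.04, 0.0232], [-0.036, 0.0241], [-0.032, 0.0224], [-0.028, 0.0233], [-0.024, 0.0241], [-0.02, 0.0229], [-0.016, 0.0233], [-0.012, 0.022], [-0.008, 0.0229], [-0.004, 0.0216], [0.0, 0.022], [0.004, 0.0229], [0.008, 0.0233], [0.012, 0.0221]]
tool x [-9.82844376e-01  1.84436687e-01  2.03348627e-04] y [ 1.84436549e-01  9.82844261e-01 -5.64287190e-04] -10.628285442732277
tcp in gauge -0.14603200298489974 0.00015373248152713404 [ 0.43453563 -0.10273567  0.16934074] [ 0.20816726 -0.81606772  0.42301787]
```

View pics/s_l4.png

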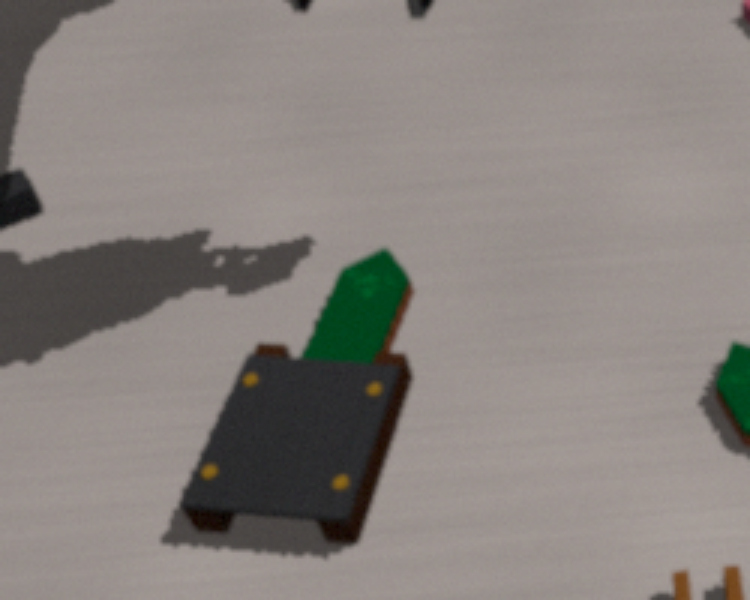

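View pics/l4.png

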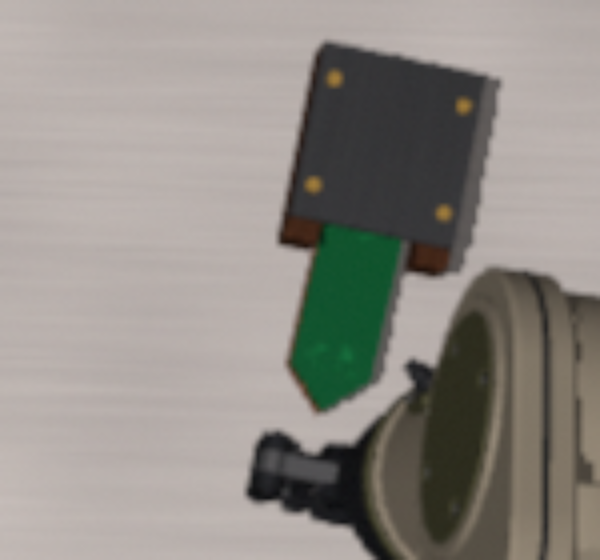

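Both views show the tile lying flat between the rails, with its rear point at top crop (320,410). That puts the front point about 51–52 mm inside, where contact was felt. The gripper is clear.

```bash
python3 -c "
from workcell import manip
print(manip.hand_in())"
```

```text
the job is handed in; nothing more can be done
None
```

I slid the long emerald tile flat and point first into the gauge until it met the stop about 51 mm in, at roughly 7 N and well under the 16 N limit, then released it and handed the job in at about 25 s.

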